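# Latch the grit drawer of the polisher

## Robot

A 6-joint arm with a two-finger parallel gripper is mounted at the origin on the work surface. World frame = base frame: x ahead of the robot, y to its left, z up, the work surface at z = 0. Lengths are in mm, angles in rad, forces in N, time in s.
With the tool pointing down it reaches from about 350 to 875 mm from the base axis. Payload 4.2 kg.
Tool frame: the origin (TCP) lies at the very end of the fingers, on their centre line; the grasp point (between the pads) lies arm.grip_depth behind it (arm.grip_depth is the distance from the TCP to the grasp point, in mm); z points along the fingers, y is the direction in which the jaws open and shut (so a half turn about z gives the same grasp; the last joint's range is limited). The gripper opens to 85 mm and grips with 20 to 120 N. Pads are 22 mm wide; open, the fingers measure 114 mm over their backs; the gripper's body (76 mm by 85 mm) begins 54 mm behind the grasp point. The pads swing forward as they close: fully open they stand 13 mm farther back than shut.
Start: joints at [1.36, 0.385, 0.008, 0, -1.194, -0.259], TCP at [282.909, 557.281, 208.612] pointing down, gripper open.
Joint ranges: [-3.14, 3.14], [-1.21, 2.06], [-1.07, 1.41], [-3.16, 2.05], [-2.99, -0.16], [-3.1, 3.1]. Speed limits (rad/s): [2.79, 2.79, 3.14, 3.14, 3.14, 3.14].

## Interface

Orientations are given as a unit quaternion [x, y, z, w].
In Python, from bench import arm, optics, workorder gives the robot as it stands. The module is installed in compiled form; this text tells all that it offers.
- The arm moves only by the tool play_rows, never from a script. Its arguments are lists of equal length, an entry for each row: "travel": the shift along the tool's x, y, z in m, a list of three; "rotation": the turn, a rotation vector about the tool's x, y, z in rad, a list of three; "grip": the opening, from 0 (shut) to 1 (fully open). In form: {"travel": [[x, y, z], ...], "rotation": [[rx, ry, rz], ...], "grip": [grip, ...]}. A call has 1 to 12 rows; each row shifts and turns the commanded pose from where the row before left it, along the tool's axes as they then stand; what a row does not reach is not made up. A row lasts 1/12 s, in which the tool goes at most 41.7 mm and 7.16 degrees, less where a joint would pass 70% of its speed; a pose out of reach is approached as far as the arm can. A call is refused whole if a number of a shift passes 0.0417 or a number of a turn 0.125, either way. A call with a gripper value outside its range is refused whole. The fingers move at their own pace and stop on an object; the grip force is fixed at half the most. Time passes only in rows, so rows that do not move let the fingers close. It gives the time, the measured TCP pose, the force and the opening at its end, in the units of the state.
- arm.read_state(): the state, without advancing time (a new reading comes with each control period).
- optics.get_image(name): name is "scene" or "top"; returns a dict with "image" (400x640x3 uint8, blue, green, red), "depth" (400x640 float32, mm along the optical axis (not along the pixel's ray), 0 where there is no reading), "camera_matrix" (3x3 intrinsics, pixels), "k1" (the pictures are not rectified: a ray, as slopes to the right and down, at radius r is drawn at 1 + k1 r^2 times it, then the intrinsics apply), "R" (3x3) and "t" (3): a world point X has camera coordinates R X + t. Camera axes: x right, y down, z forward; pixel columns grow to the right and rows downward; lengths in mm; the calibration is good to about 2 mm. A picture is of the moment at which its call begins.
- workorder.job_done(): hands the job in, once; it reports no verdict.
The state is a dict: "clock": time; "joints": joint angles; "joint_vel": joint speeds; "joint_efforts": joint torques, N m; "position": TCP position; "ee_rot": TCP orientation; "contact_force": force on the tool from outside, world axes, zero at the start; "wrist_torque": the same for the moment, N m; "gripper_width": finger opening in mm.
Only numpy, scipy, OpenCV 4.12 (cv2) and the standard library are available. Lean on these libraries where they do the work, as an engineer would, in place of code of your own. Each camera call takes 0.05 s, during which the arm holds its last target. There are 200 camera calls.

## Task

Shut the grit drawer of the bench polisher and latch it for the next job: push the drawer gently home, drop the latch's loop into the slot of its keeper so that it catches under the lip, then push the lever over past its toggle point until it lies fully down with the loop pulled tight. Do not force the drawer, the loop or the lever, and leave the things lying around where they are.

Things in the scene. Friction and masses are not known exactly. Their poses are not given: they have to be found in the camera images.
- latch_pivot (a point): lever pivot on the fixed grey housing, 14 mm above its flat top (top is 100 mm above the bench; y -30 to 260, x +-65 mm). Axes: y = closing direction, away from the drawer to the wheel; x along the pivot pin; z up. The latch moves in the plane x = 0; all y, z below are in this frame. Cheeks 20 mm high stand at y +-11, x to +-18 mm; the wheel's bearings begin at y = 164 mm
- drawer (a joint): opening of the aluminium grit drawer, m: 0 = home on a hard stop, at most 0.06; it slides to -y of latch_pivot as it opens, against about 5 N of friction, and stays where left. Its block-shaped front part is 100 mm wide, with its flat top level with the housing top
- drawer_front (a point): mid-width point on the drawer's flat upright outer face (100 mm wide, 12 to 100 mm above the bench), 80 mm above the bench; with the drawer home it is at y = -115 mm. A knob 18 mm thick sticks out 20 mm at 35 mm above the bench: push above it
- keeper_mid (a point): centre of the loop's seated bar if the steel keeper on the drawer top is in the middle of its adjusting range (y = -62, z = 0 mm with the drawer home; moves with the drawer). The keeper is clamped up to 5 mm either way along y from there: its true place is not measured and must be felt or seen. It does not shift in use. The seated bar bears on its post at +y, under its lip
- slot_mid (a point): middle of the keeper slot's open top, at lip-top height, for the keeper in mid range; 5.5 mm towards -y of and 7.5 mm above keeper_mid. From here, in mm: lip (12 wide, 4 thick, flat top) from y = 4.5 to 18.5, z = -4 to 0; post under it from y = 8.5; slot floor z = -11.5; outer rib y = -8.5 to -4.5, top z = -6.5. The bar drops in between lip and rib (9 mm), then is drawn +y under the lip
- lever (a joint): lever angle t, rad: 0 = thrown, flat along +y on its stop; pi/2 upright; 2.6 at most, leaning to the drawer (it points along y = cos t, z = sin t). Steel bar 16 mm wide, 6 thick, 60 long, black grip at its end. Friction (0.03 N m) holds it where left. With the loop hooked the toggle point is near 0.25 rad, below it the loop holds it down; with the loop seated but slack it stands at 0.8 to 2.1
- lever_end (a point): end of the lever on its centre line, 60 mm from the pivot; its y axis points along the lever away from the pivot
- loop (a joint): angle of the loop against the lever, rad. Its hinge pin is on the lever, 16 mm from the pivot in the direction y = cos(t - 0.25), z = sin(t - 0.25), t = lever angle. From the pin the loop points along y = -cos a, z = -sin a, a = lever + loop (0: level towards the drawer; negative: bar raised). Friction of 0.02 N m holds it where left
- bail (a joint): how far the spring-loaded end of the loop is drawn out, m: 0 = slack, at most 0.016; spring 1400 N/m. The bar's centre is 70 mm plus this from the hinge pin. With the latch thrown it reads about 0.002 to 0.013
- bar (a point): centre of the loop's round steel bar, 6 mm thick, 25 mm long across the latch; two side rods (26 mm over their outsides) join it to the hinge pin and straddle the keeper's post
- tab (a point): centre of the flat upright steel tab on the loop's end by which it is lifted: 26 mm wide across the latch (pinch this width), 8 thick, 30 high; 7 mm beyond the bar (away from the hinge pin) and 17.5 mm above it; its z axis points up the tab. Nothing lies beside it: fingers may reach down past its sides nearly to the drawer top. The tab can turn in the grip as the loop swings
- knife: bystander: knife 235 mm long with a dark wooden handle, lying on the bench; leave it alone
- compound_bar: bystander: off-white bar of polishing compound 110 x 40 x 35 mm on the bench; leave it alone
- tin: bystander: small metal tin 60 mm across, 55 mm high on the bench; leave it alone

How it is judged:
By the outcome, as a careful person would: the job done as asked, in the order asked, and still so for the second after the job is handed in, with the robot touching nothing.
It also fails if it takes over 72 s, if anything falls off the work surface, if the arm or the gripper's body presses on something with over 40 N, if the wrist force passes 120 N, or if a joint passes its speed limit or range.

## Working session

There is one attempt and no reset: what is moved stays moved. The work goes in short steps, Python scripts to look and compute and a tool call to move; the robot and the scene stay as the last step left them, time stands still between calls to the robot, and variables do not carry over. Pictures are saved under pics/ and viewed, about 8 in all and at most 12, crops included, and the job is handed in when it is done.

Besides the shell and the picture viewer there is one more tool, called after "Emit:" by a JSON object that holds its "fn" and its "kwargs". play_rows: Moves the arm, as the interface text tells. Its arguments: {"type":"object","properties":{"travel":{"type":"array","items":{"type":"array","items":{"type":"number"}}},"rotation":{"type":"array","items":{"type":"array","items":{"type":"number"}}},"grip":{"type":"array","items":{"type":"number"}}},"required":["travel","rotation","grip"]}

```bash
mkdir -p pics
cat > h.py <<'E'
import numpy as np, cv2
from bench import arm, optics, workorder
from scipy.spatial.transform import Rotation as Rn
def get(n):
    return optics.get_image(n)
def ray(d,u,v):
    K=d["camera_matrix"]; p=np.array([(u-K[0,2])/K[0,0],(v-K[1,2])/K[1,1]]); q=p.copy()
    for _ in range(20): q=p/(1+d["k1"]*(q@q))
    R=np.array(d["R"]);t=np.array(d["t"])
    return -R.T@t, R.T@np.array([q[0],q[1],1.0])
def onplane(d,u,v,z):
    c,r=ray(d,u,v); return c+r*(z-c[2])/r[2]
def pt(d,u,v):
    c,r=ray(d,u,v); return c+r*float(d["depth"][int(round(v)),int(round(u))])
def proj(d,X):
    X=np.asarray(X,float); c=np.array(d["R"])@X+np.array(d["t"]); q=c[:2]/c[2]; q=q*(1+d["k1"]*(q@q))
    K=d["camera_matrix"]; return np.array([K[0,0]*q[0]+K[0,2],K[1,1]*q[1]+K[1,2]])
E
python3 - <<'E'
from h import *
for n in("scene","top"):
    d=get(n); cv2.imwrite(f"pics/{n}0.png",d["image"]); np.savez(f"{n}0.npz",**d)
    print(n,d["camera_matrix"],d["k1"],-np.array(d["R"]).T@d["t"],np.array(d["R"])[2])
print(arm.read_state(), arm.grip_depth)
E
```

```text
scene [[487.86675547   0.         320.67139045]
 [  0.         487.86675547 195.9886436 ]
 [  0.           0.           1.        ]] -0.02620379402102253 [1117.71616141  129.87814898  938.82484148] [-0.55380944 -0.12230349 -0.82361214]
top [[417.60131178   0.         315.23053616]
 [  0.         417.60131178 197.4998261 ]
 [  0.           0.           1.        ]] 0.03430092527921467 [415.17512139 -13.31499866 871.96349527] [ 0.17721518  0.03692565 -0.98347917]
{'clock': 0.1, 'joints': array([ 1.35959440e+00,  3.85471499e-01,  6.78973490e-03, -4.53655371e-04,
       -1.19396533e+00, -2.58573193e-01]), 'joint_vel': array([ 0.00077592, -0.00098769,  0.00346123,  0.00103781,  0.00069626,
        0.00122083]), 'joint_efforts': array([-4.59287148e-04, -3.93315768e+01,  1.88930869e+01,  4.19796690e+00,
       -2.59910965e-03,  7.65872613e-06]), 'position': array([282.67321649, 556.81131978, 207.64381426]), 'ee_rot': array([ 9.72520604e-01, -2.32814892e-01, -1.88859651e-04,  9.30119336e-04]), 'contact_force': array([-0.66424497, -0.48277811, -0.86205597]), 'wrist_torque': array([-0.0426002 ,  0.03745   ,  0.02130225]), 'gripper_width': 85.50338066421418} 18.700000000000003
```

View pics/scene0.png

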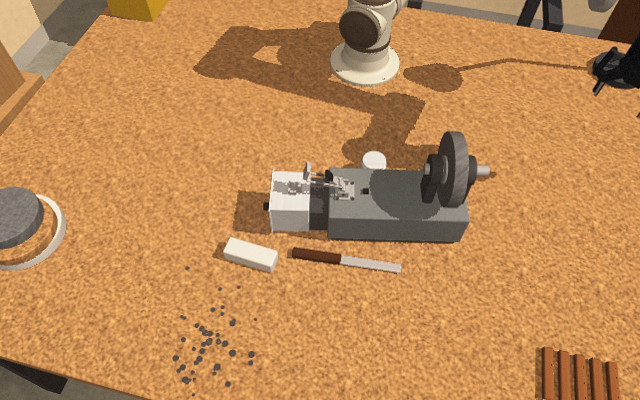

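View pics/top0.png

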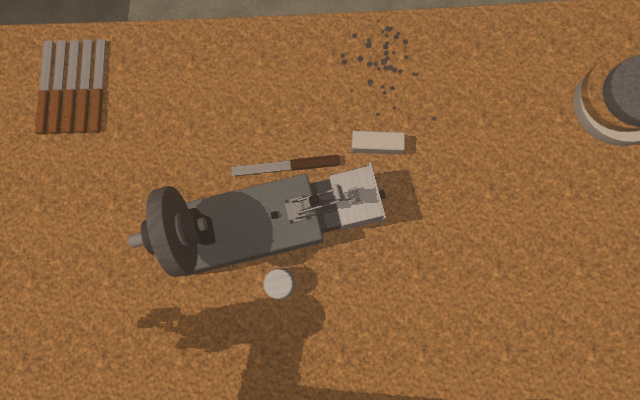

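Run:
```python
from h import *
t=dict(np.load("top0.npz")); s=dict(np.load("scene0.npz"))
a=cv2.resize(t["image"][155:255,260:400],None,fx=5.5,fy=5.5,interpolation=cv2.INTER_CUBIC)
cv2.imwrite("pics/c1.png",a)
b=cv2.resize(s["image"][150:245,255:385],None,fx=6,fy=6,interpolation=cv2.INTER_CUBIC)
cv2.imwrite("pics/c2.png",b)
# top-plane corners
for n,u,v in [("hous near-drawer far",309,176),("hous near-drawer near",322,238),("drawer far-out",372,165),("drawer near-out",384,216),("drw far-in",331,177),("drw near-in",341,227)]:
    print(n,onplane(t,u,v,100).round(1),pt(t,u,v).round(1))
```

```text
hous near-drawer far [596.1  26.6 100. ] [6.194e+02 3.170e+01 5.000e-01]
hous near-drawer near [478.    4.8 100. ] [478.    4.9  99.6]
drawer far-out [613.6 -93.3 100. ] [ 6.392e+02 -1.036e+02  3.000e-01]
drawer near-out [ 515.8 -110.9  100. ] [ 515.6 -110.7  101.4]
drw far-in [592.8 -15.1 100. ] [593.1 -15.1  98.9]
drw near-in [497.4 -30.8 100. ] [502.  -31.8  56.5]
```

View pics/c1.png

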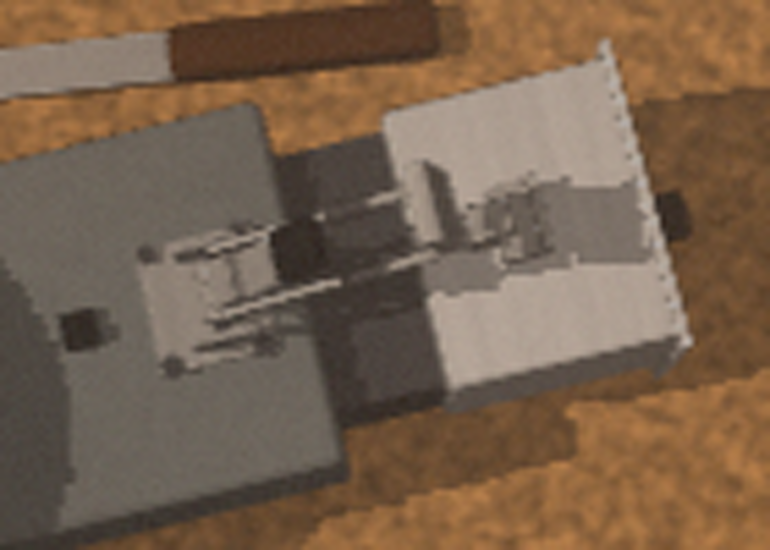

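View pics/c2.png

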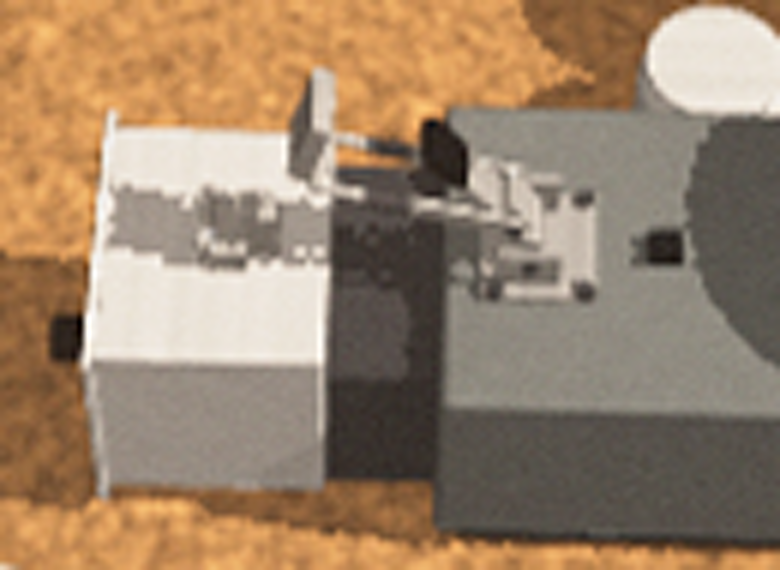

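```bash
cat >> h.py <<'E'
def cloud(d):
    v,u=np.mgrid[0:400,0:640]; K=d["camera_matrix"]
    p=np.stack([(u-K[0,2])/K[0,0],(v-K[1,2])/K[1,1]],-1); q=p.copy()
    for _ in range(15): q=p/(1+d["k1"]*(q**2).sum(-1,keepdims=True))
    z=d["depth"]; c=np.dstack([q*z[...,None],z])
    P=(c-np.array(d["t"]))@np.array(d["R"]); P[z==0]=np.nan
    return P
E
python3 - <<'E'
from h import *
for n in("top","scene"):
    d=dict(np.load(n+"0.npz")); P=cloud(d)
    hsv=cv2.cvtColor(d["image"],cv2.COLOR_BGR2HSV)
    ok=(abs(P[...,2]-100)<4)&(P[...,0]>440)&(P[...,0]<680)&(P[...,1]<160)&(P[...,1]>-160)&(hsv[...,1]<90)
    ok=cv2.morphologyEx(ok.astype(np.uint8),cv2.MORPH_OPEN,np.ones((3,3)))
    k,l,st,_=cv2.connectedComponentsWithStats(ok)
    for i in range(1,k):
        if st[i,4]<300: continue
        p=P[l==i]; r=cv2.minAreaRect(p[:,:2].astype(np.float32))
        print(n,st[i],r,p[:,2].mean(),d["image"][l==i].mean(0)); print(cv2.boxPoints(r).round(1).tolist())
    # high things
    hi=(P[...,2]>106)&(P[...,0]>480)&(P[...,0]<620)&(P[...,1]<60)&(P[...,1]>-110)
    k,l,st,_=cv2.connectedComponentsWithStats(hi.astype(np.uint8))
    for i in range(1,k):
        if st[i,4]<4: continue
        m=l==i;g=d["image"][m].mean(1)
        print(" hi",st[i],P[m].mean(0).round(1),P[m].min(0).round(1),P[m].max(0).round(1))
    dk=hi&(d["image"].max(2)<50); print(" dark",dk.sum(),P[dk].mean(0),np.argwhere(dk).mean(0))
E
```

```text
top [ 330  165   55   61 1944] ((556.8698120117188, -61.87557601928711), (101.43383026123047, 82.7635498046875), 12.251053810119629) 100.08598230882465 [135.91563786 147.98816872 162.6558642 ]
[[498.5, -32.20000076293945], [516.0999755859375, -113.0999984741211], [615.2000122070312, -91.5999984741211], [597.7000122070312, -10.699999809265137]]
top [ 239  174   84   85 4711] ((523.1830444335938, 94.15901947021484), (129.4255828857422, 158.76580810546875), 12.181897163391113) 100.04850858787577 [79.8238166  88.1307578  95.53088516]
[[443.20001220703125, 158.10000610351562], [476.70001220703125, 2.9000000953674316], [603.2000122070312, 30.200000762939453], [569.7000122070312, 185.39999389648438]]
 hi [291 184  70  35 798] [542.9  -1.6 139.7] [514.3 -67.1 106.1] [569.   59.8 184.5]
 dark 2 [537.3384979    8.60978591 164.11798364] [200.5 318. ]
scene [ 328  168   74   52 2727] ((521.324951171875, 93.30773162841797), (132.9636993408203, 156.26193237304688), 10.534960746765137) 101.17850004575578 [106.80821415 115.96369637 120.92702604]
[[441.70001220703125, 158.0], [470.20001220703125, 4.300000190734863], [601.0, 28.600000381469727], [572.4000244140625, 182.3000030517578]]
scene [ 269  171   41   40 1140] ((555.8182373046875, -61.5942268371582), (103.34757232666016, 81.9641342163086), 14.419047355651855) 101.27444407751514 [200.70087719 211.49912281 220.32368421]
[[495.6000061035156, -34.79999923706055], [516.0, -114.19999694824219], [616.0999755859375, -88.4000015258789], [595.7000122070312, -9.0]]
 hi [303 161  46  38 544] [541.7  16.1 144.1] [511.  -36.3 106.1] [560.8  59.8 185.5]
 hi [288 180  13  14 141] [555.  -52.6 115.1] [541.  -66.9 106.1] [569.2 -38.2 125.4]
 hi [349 181   3   3   4] [507.6  58.4 106.4] [504.5  55.9 106. ] [510.3  59.9 107.2]
 dark 54 [540.56660046  18.04813483 159.32751738] [175.22222222 328.85185185]
```

```bash
cat >> h.py <<'E'
TH=np.radians(12.2); PIV=np.array([533.6,45.9,114.]); EY=np.array([-np.sin(TH),np.cos(TH),0]); EX=np.array([np.cos(TH),np.sin(TH),0]); EZ=np.array([0,0,1.])
LR=np.stack([EX,EY,EZ])
def toL(P): return (np.asarray(P)-PIV)@LR.T
def toW(p): return np.asarray(p)@LR+PIV
def side(fn,ds,y0=-140,y1=60,z0=-20,z1=80,k=4,xm=20):
    im=np.full(((z1-z0)*k,(y1-y0)*k,3),255,np.uint8)
    for j in range(0,y1-y0,20): cv2.line(im,(j*k,0),(j*k,im.shape[0]),(225,225,225),1); cv2.putText(im,str(y0+j),(j*k,im.shape[0]-2),0,.4,(0,0,0),1)
    for j in range(0,z1-z0,20): cv2.line(im,(0,im.shape[0]-j*k),(im.shape[1],im.shape[0]-j*k),(225,225,225),1); cv2.putText(im,str(z0+j),(0,im.shape[0]-j*k),0,.4,(0,0,0),1)
    for i,d in enumerate(ds):
        L=toL(cloud(d)); m=(abs(L[...,0])<xm)&(L[...,1]>y0)&(L[...,1]<y1)&(L[...,2]>z0)&(L[...,2]<z1)
        for p,c in zip(L[m],d["image"][m]):
            col=[(200,80,0),(0,80,220)][i] if c.max()>60 else [(60,0,60),(0,0,0)][i]
            cv2.circle(im,(int((p[1]-y0)*k),int((z1-p[2])*k)),2,col,-1)
    cv2.imwrite(fn,im)
E
python3 - <<'E'
from h import *
side("pics/side0.png",[dict(np.load(n+"0.npz")) for n in("top","scene")])
E
```

```text
(no output)
```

View pics/side0.png

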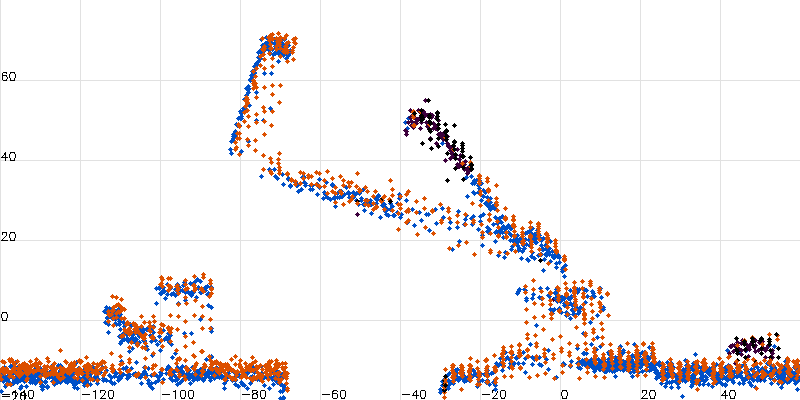

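Emit:
{"fn": "play_rows", "kwargs": {"travel": [[0,0,-0.026],[0,0,-0.026],[0,0,-0.026],[0,0,-0.026],[0,0,-0.026],[0,0,-0.026],[0,0,-0.026],[0,0,-0.026],[0,0,0]], "rotation": [[0,0,0.111],[0,0,0.111],[0,0,0.111],[0,0,0.111],[0,0,0.111],[0,0,0.111],[0,0,0.111],[0,0,0.111],[0,0,0]], "grip": [0,0,0,0,0,0,0,0,0]}}

```text
clock: 0.85
position: [283.9, 558.3, 422.4]
ee_rot: [0.777, -0.629, -0.001, -0.005]
contact_force: [0.1, -0.3, 1.0]
gripper_width: -0.1
```

Emit:
{"fn": "play_rows", "kwargs": {"travel": [[0.031,-0.0056,0],[0.031,-0.0056,0],[0.031,-0.0056,0],[0.031,-0.0056,0],[0.031,-0.0056,0],[0.031,-0.0056,0],[0.031,-0.0056,0],[0.031,-0.0056,0],[0.031,-0.0056,0],[0.031,-0.0056,0],[0.031,-0.0056,0],[0.031,-0.0056,0]], "rotation": [[0,0,0],[0,0,0],[0,0,0],[0,0,0],[0,0,0],[0,0,0],[0,0,0],[0,0,0],[0,0,0],[0,0,0],[0,0,0],[0,0,0]], "grip": [0,0,0,0,0,0,0,0,0,0,0,0]}}

```text
clock: 1.85
position: [427.2, 206.3, 416.0]
ee_rot: [0.779, -0.627, -0.0, 0.0]
contact_force: [0.2, 0.3, 1.0]
gripper_width: -0.1
```

Emit:
{"fn": "play_rows", "kwargs": {"travel": [[0.031,-0.0056,0],[0.031,-0.0056,0],[0.031,-0.0056,0],[0.031,-0.0056,0],[0.031,-0.0056,0],[0.031,-0.0056,0],[0.031,-0.0056,0],[0.031,-0.0056,0],[0.031,-0.0056,0],[0.031,-0.0056,0],[0.031,-0.0056,0],[0.031,-0.0056,0]], "rotation": [[0,0,0],[0,0,0],[0,0,0],[0,0,0],[0,0,0],[0,0,0],[0,0,0],[0,0,0],[0,0,0],[0,0,0],[0,0,0],[0,0,0]], "grip": [0,0,0,0,0,0,0,0,0,0,0,0]}}

```text
clock: 2.85
position: [571.7, -142.9, 415.7]
ee_rot: [0.778, -0.628, -0.001, 0.0]
contact_force: [0.7, 1.0, -0.1]
gripper_width: -0.2
```

Emit:
{"fn": "play_rows", "kwargs": {"travel": [[0,0,0.034],[0,0,0.034],[0,0,0.034],[0,0,0.034],[0,0,0.034],[0,0,0.034],[0,0,0.034],[0,0,0.034],[0,0,0.034],[0,-0.0026,0.034],[0,0,0]], "rotation": [[0,0,0],[0,0,0],[0,0,0],[0,0,0],[0,0,0],[0,0,0],[0,0,0],[0,0,0],[0,0,0],[0,0,0],[0,0,0]], "grip": [0,0,0,0,0,0,0,0,0,0,0]}}

```text
clock: 3.77
position: [568.3, -140.4, 68.9]
ee_rot: [0.778, -0.628, -0.007, 0.004]
contact_force: [-1.2, -0.4, -1.3]
gripper_width: -0.1
```

Emit:
{"fn": "play_rows", "kwargs": {"travel": [[-0.01,0,0],[-0.01,0,0],[-0.006,0,0],[-0.003,0,0],[-0.003,0,0],[-0.003,0,0]], "rotation": [[0,0,0],[0,0,0],[0,0,0],[0,0,0],[0,0,0],[0,0,0]], "grip": [0,0,0,0,0,0]}}

```text
clock: 4.27
position: [567.2, -106.1, 78.0]
ee_rot: [0.778, -0.628, 0.001, -0.001]
contact_force: [0.7, -0.2, -0.4]
gripper_width: -0.2
```

Emit:
{"fn": "play_rows", "kwargs": {"travel": [[-0.002,0,0],[-0.002,0,0],[-0.002,0,0],[-0.002,0,0],[0,0,0]], "rotation": [[0,0,0],[0,0,0],[0,0,0],[0,0,0],[0,0,0]], "grip": [0,0,0,0,0]}}

```text
clock: 4.68
position: [565.7, -99.1, 77.4]
ee_rot: [0.778, -0.628, 0.001, -0.0]
contact_force: [0.7, -0.5, 4.0]
gripper_width: -0.3
```

Run:
```python
from h import *
print(arm.read_state()["contact_force"],toL(arm.read_state()["position"]))
s=get("scene"); t=get("top")
side("pics/side1.png",[t,s],y0=-180,y1=20,xm=35)
```

```text
[ 0.7001937  -0.50607744  4.0157872 ] [   0.75561738 -148.46794394  -36.60046363]
```

View pics/side1.png

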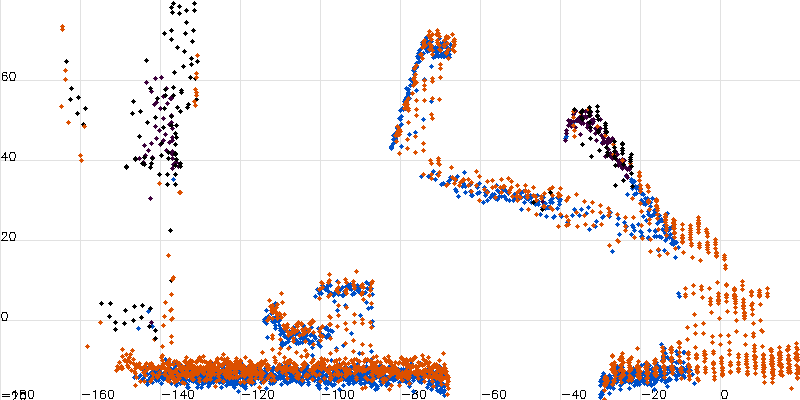

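Run:
```python
from h import *
s=get("scene"); t=get("top")
a=cv2.resize(s["image"][110:250,220:360],None,fx=4,fy=4,interpolation=cv2.INTER_CUBIC)
b=cv2.resize(t["image"][140:240,310:410],None,fx=4,fy=4,interpolation=cv2.INTER_CUBIC); b=cv2.copyMakeBorder(b,0,160,0,0,cv2.BORDER_CONSTANT)
im=np.hstack([a,b]); print(im.shape)
cv2.imwrite("pics/c3.png",cv2.resize(im,None,fx=.8,fy=.8))
```

```text
(560, 960, 3)
```

View pics/c3.png

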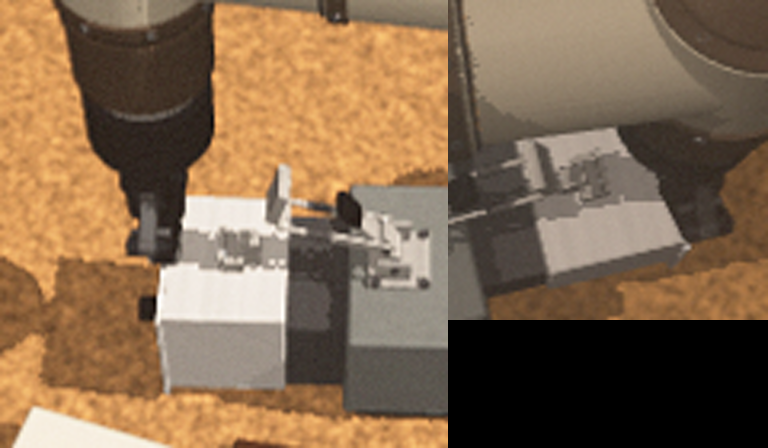

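Emit:
{"fn": "play_rows", "kwargs": {"travel": [[-0.002,0,0],[-0.002,0,0],[-0.002,0,0],[0,0,0]], "rotation": [[0,0,0],[0,0,0],[0,0,0],[0,0,0]], "grip": [0,0,0,0]}}

```text
clock: 5.22
position: [564.6, -93.3, 77.4]
ee_rot: [0.778, -0.628, 0.001, -0.0]
contact_force: [-0.1, -2.7, 5.8]
gripper_width: 0.1
```

```bash
cat >> h.py <<'E'
def edges(d):
    "drawer top y extent, keeper lip extent in latch y"
    L=toL(cloud(d)); m=(abs(L[...,2]+14)<3.5)&(abs(L[...,0])>25)&(abs(L[...,0])<45)&(L[...,1]<-35)&(L[...,1]>-170)&(d["image"].min(2)>60)
    k=(abs(L[...,2]-7.5)<2.5)&(abs(L[...,0])<8)&(L[...,1]<-30)&(L[...,1]>-130)
    y=L[m][:,1]; q=L[k][:,1]
    return np.percentile(y,[1,99]).round(1), np.percentile(q,[3,97]).round(1) if len(q) else None, len(q)
def st():
    s=arm.read_state(); print(s["clock"],"L",toL(s["position"]).round(1),"F",(LR@s["contact_force"]).round(1),"T",s["wrist_torque"].round(2),"w",round(s["gripper_width"],1))
E
python3 - <<'E'
from h import *
st()
for n in("top","scene"): print(edges(dict(np.load(n+"0.npz"))),edges(get(n)))
E
```

```text
5.2167 L [   0.8 -142.6  -36.6] F [-0.7 -2.6  5.8] T [-0.7  -0.08  0.02] w 0.1
(array([-150.6,  -69.9]), array([-100. ,  -87.9]), 48) (array([-139.6,  -69.7]), array([-100.2,  -87.9]), 49)
(array([-149.,  -69.]), array([-109.8,  -87.1]), 32) (array([-148.4,  -68.8]), array([-100.2,  -87.3]), 34)
```

Run:
```python
from h import *
s=get("scene"); t=get("top"); st()
S=arm.read_state(); p=S["position"]; R=Rn.from_quat(S["ee_rot"]).as_matrix()
print(R.round(3).tolist())
for d in (s,t):
  print([ (k,proj(d,p-R[:,2]*k).round(1).tolist()) for k in (0,20,40,60,80)])
b=s["image"][140:215,235:310].copy(); f=8; b=cv2.resize(b,None,fx=f,fy=f,interpolation=cv2.INTER_CUBIC)
for k in (0,20,40,60):
    q=(proj(s,p-R[:,2]*k)-[235,140]+.5)*f; cv2.circle(b,tuple(int(v) for v in q),5,(0,0,255),2)
for c in ([50,-151,-14],[-50,-151,-14],[0,-151,-14],[0,-151,-34],[0,-171,-79]):
    q=(proj(s,toW(c))-[235,140]+.5)*f; cv2.circle(b,tuple(int(v) for v in q),5,(255,0,0),2)
cv2.imwrite("pics/c4.png",b)
```

```text
5.4167 L [   0.8 -142.6  -36.6] F [ 0.2 -2.6  6.1] T [-0.62 -0.01 -0.  ] w 0.1
[[0.212, -0.977, 0.002], [-0.977, -0.212, -0.0], [0.001, -0.002, -1.0]]
[(0, [274.5, 196.6]), (20, [273.9, 191.3]), (40, [273.3, 185.7]), (60, [272.7, 179.9]), (80, [272.0, 174.0])]
[(0, [372.1, 192.7]), (20, [373.1, 190.7]), (40, [374.1, 188.6]), (60, [375.2, 186.4]), (80, [376.4, 184.1])]
```

View pics/c4.png

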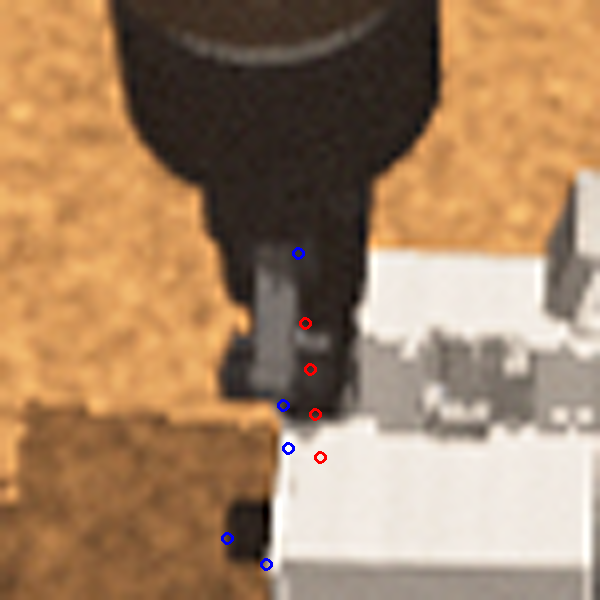

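Emit:
{"fn": "play_rows", "kwargs": {"travel": [[0,0,-0.03],[0.02,0,0],[0.03,0,0],[0,0,0],[0,0,0]], "rotation": [[0,0,0],[0,0,0],[0,0,0],[0,0,0],[0,0,0]], "grip": [0,0,0,0,0]}}

```text
clock: 5.83
position: [573.4, -142.5, 105.4]
ee_rot: [0.777, -0.629, -0.001, 0.0]
contact_force: [-0.1, 0.7, 0.7]
gripper_width: 0.1
```

Run:
```python
from h import *
st(); p=toL(arm.read_state()["position"])
for n in("scene","top"):
    d=get(n); L=toL(cloud(d)); D=L-p
    m=(abs(D[...,0])<25)&(abs(D[...,1])<25)&(D[...,2]<70)&(D[...,2]>-25)&(L[...,2]>-95)
    q=D[m]; i=np.argsort(q[:,2]); print(n,len(q)); print(q[i[::max(1,len(q)//25)]].round(0).tolist())
    print(edges(d))
```

```text
5.8333 L [  -0.9 -192.6   -8.6] F [0.1 0.7 0.7] T [ 0.04 -0.   -0.  ] w 0.1
scene 62
[[1.0, -10.0, 21.0], [5.0, 8.0, 27.0], [4.0, 8.0, 29.0], [5.0, 10.0, 31.0], [4.0, 8.0, 33.0], [-3.0, 12.0, 34.0], [-8.0, 11.0, 35.0], [11.0, 3.0, 35.0], [11.0, -1.0, 36.0], [12.0, 5.0, 37.0], [13.0, 1.0, 37.0], [10.0, 3.0, 38.0], [8.0, 7.0, 39.0], [11.0, 5.0, 39.0], [14.0, -4.0, 39.0], [10.0, -7.0, 40.0], [12.0, 8.0, 41.0], [9.0, 8.0, 43.0], [4.0, 9.0, 43.0], [7.0, 11.0, 43.0], [12.0, -2.0, 44.0], [10.0, 6.0, 45.0], [14.0, 2.0, 46.0], [-0.0, 11.0, 48.0], [7.0, 10.0, 50.0], [1.0, 12.0, 53.0], [13.0, 12.0, 65.0], [6.0, 14.0, 66.0], [10.0, 12.0, 68.0], [8.0, 12.0, 69.0], [24.0, 12.0, 70.0]]
(array([-149.7,  -69.1]), array([-99.9, -87.2]), 30)
top 44
[[-5.0, 7.0, 25.0], [3.0, 11.0, 27.0], [-5.0, 9.0, 28.0], [-8.0, 7.0, 30.0], [-3.0, 11.0, 30.0], [-10.0, 7.0, 30.0], [-5.0, 12.0, 30.0], [-7.0, 7.0, 33.0], [4.0, 11.0, 33.0], [6.0, 11.0, 34.0], [7.0, 11.0, 35.0], [-2.0, 12.0, 35.0], [-12.0, 3.0, 35.0], [-5.0, 9.0, 35.0], [1.0, 11.0, 37.0], [-12.0, 5.0, 37.0], [-11.0, 7.0, 37.0], [-9.0, 7.0, 37.0], [-6.0, 8.0, 38.0], [-5.0, 11.0, 38.0], [2.0, 11.0, 39.0], [-1.0, 12.0, 40.0], [8.0, 12.0, 41.0], [-8.0, 7.0, 41.0], [4.0, 11.0, 41.0], [-4.0, 12.0, 43.0], [5.0, 11.0, 43.0], [-2.0, 11.0, 44.0], [-1.0, 11.0, 44.0], [-12.0, 3.0, 45.0], [-12.0, 5.0, 46.0], [-5.0, 11.0, 47.0], [0.0, 11.0, 48.0], [-12.0, 8.0, 49.0], [-10.0, 7.0, 51.0], [1.0, 11.0, 52.0], [-4.0, 11.0, 53.0], [-12.0, 7.0, 57.0], [-2.0, 11.0, 57.0], [-8.0, 12.0, 62.0], [-14.0, 7.0, 66.0], [-12.0, 7.0, 67.0], [-5.0, 14.0, 69.0], [-11.0, 13.0, 70.0]]
(array([-151. ,  -82.6]), array([-100.4,  -87.5]), 47)
```

Emit:
{"fn": "play_rows", "kwargs": {"travel": [[0,0,0.02],[0,0,0.02],[0,0,0.012],[-0.01,0,0],[-0.01,0,0],[-0.004,0,0],[0,0,0]], "rotation": [[0,0,0],[0,0,0],[0,0,0],[0,0,0],[0,0,0],[0,0,0],[0,0,0]], "grip": [0,0,0,0,0,0,0]}}

```text
clock: 6.52
position: [569.8, -116.7, 55.9]
ee_rot: [0.779, -0.627, 0.001, -0.001]
contact_force: [-0.8, 0.2, 0.0]
gripper_width: 0.3
```

Emit:
{"fn": "play_rows", "kwargs": {"travel": [[-0.003,0,0],[-0.003,0,0],[-0.003,0,0],[-0.003,0,0],[-0.003,0,0],[-0.003,0,0]], "rotation": [[0,0,0],[0,0,0],[0,0,0],[0,0,0],[0,0,0],[0,0,0]], "grip": [0,0,0,0,0,0]}}

```text
clock: 7.02
position: [566.3, -101.9, 55.6]
ee_rot: [0.778, -0.628, 0.001, -0.0]
contact_force: [1.3, -5.2, 1.4]
gripper_width: 0.3
```

Run:
```python
from h import *
st()
for n in("top","scene"): print(edges(get(n)))
```

```text
7.0167 L [   0.7 -151.4  -58.4] F [ 0.1 -5.3  1.4] T [-1.51 -0.3   0.04] w 0.3
(array([-139.8,  -58.4]), array([-89.8, -85. ]), 17)
(array([-137.2,  -57.1]), array([-87.2, -74.8]), 29)
```

Emit:
{"fn": "play_rows", "kwargs": {"travel": [[-0.003,0,0],[-0.003,0,0],[-0.003,0,0],[-0.003,0,0],[-0.003,0,0],[-0.003,0,0],[-0.002,0,0],[-0.001,0,0]], "rotation": [[0,0,0],[0,0,0],[0,0,0],[0,0,0],[0,0,0],[0,0,0],[0,0,0],[0,0,0]], "grip": [0,0,0,0,0,0,0,0]}}

```text
clock: 7.78
position: [561.7, -80.9, 55.5]
ee_rot: [0.778, -0.628, 0.001, -0.0]
contact_force: [1.1, -6.0, 3.2]
gripper_width: -0.2
```

Emit:
{"fn": "play_rows", "kwargs": {"travel": [[-0.001,0,0],[-0.001,0,0]], "rotation": [[0,0,0],[0,0,0]], "grip": [0,0]}}

```text
clock: 7.95
position: [561.3, -79.0, 55.4]
ee_rot: [0.778, -0.628, 0.001, -0.0]
contact_force: [0.9, -6.1, 2.8]
gripper_width: -0.1
```

Run:
```python
from h import *
st()
```

```text
7.95 L [   0.7 -127.9  -58.6] F [-0.4 -6.1  2.8] T [-1.43 -0.21  0.  ] w -0.1
```

Emit:
{"fn": "play_rows", "kwargs": {"travel": [[-0.001,0,0],[-0.001,0,0]], "rotation": [[0,0,0],[0,0,0]], "grip": [0,0]}}

```text
clock: 8.12
position: [560.8, -77.1, 55.4]
ee_rot: [0.778, -0.628, 0.001, -0.0]
contact_force: [1.0, -5.9, 3.8]
gripper_width: 0.4
```

Emit:
{"fn": "play_rows", "kwargs": {"travel": [[-0.0007,0,0],[0,0,0]], "rotation": [[0,0,0],[0,0,0]], "grip": [0,0]}}

```text
clock: 8.28
position: [560.8, -76.5, 55.4]
ee_rot: [0.778, -0.628, 0.001, -0.0]
contact_force: [0.6, -5.7, 4.6]
gripper_width: -0.2
```

Emit:
{"fn": "play_rows", "kwargs": {"travel": [[-0.0007,0,0],[0,0,0]], "rotation": [[0,0,0],[0,0,0]], "grip": [0,0]}}

```text
clock: 8.45
position: [560.7, -76.5, 55.4]
ee_rot: [0.778, -0.628, 0.001, 0.0]
contact_force: [2.0, -8.9, 2.7]
gripper_width: 0.0
```

Emit:
{"fn": "play_rows", "kwargs": {"travel": [[-0.0007,0,0],[0,0,0]], "rotation": [[0,0,0],[0,0,0]], "grip": [0,0]}}

```text
clock: 8.62
position: [560.7, -76.5, 55.4]
ee_rot: [0.778, -0.628, 0.002, 0.0]
contact_force: [2.4, -11.0, 2.2]
gripper_width: 0.2
```

Emit:
{"fn": "play_rows", "kwargs": {"travel": [[0.02,0,0],[0.03,0,0],[0,0,-0.04],[0,0,-0.04],[0,0,-0.04],[0,0,-0.04],[0,0,-0.02],[0,0,0]], "rotation": [[0,0,0],[0,0,0],[0,0,0],[0,0,0],[0,0,0],[0,0,0],[0,0,0],[0,0,0]], "grip": [0,0,0,0.6,0.6,0.6,0.6,0.6]}}

```text
clock: 9.28
position: [572.9, -122.9, 240.6]
ee_rot: [0.778, -0.628, 0.004, -0.004]
contact_force: [0.9, 0.4, -0.2]
gripper_width: 51.5
```

Run:
```python
from h import *
st(); p=toL(arm.read_state()["position"])
ds=[get("top"),get("scene")]
for d in ds:
    print(edges(d)); L=toL(cloud(d)); D=L-p
    m=(abs(D[...,0])<60)&(abs(D[...,1])<30)&(D[...,2]<60)&(D[...,2]>-25); print(np.sort(D[m][:,2])[:8].round(0))
    # tab points, lever grip
    m=(abs(L[...,0])<16)&(L[...,1]>-95)&(L[...,1]<-62)&(L[...,2]>42)&(L[...,2]<75); print("tab",m.sum(),L[m].mean(0),np.percentile(L[m][:,0],[3,97]),np.percentile(L[m][:,1],[3,97]),np.percentile(L[m][:,2],[3,97]))
np.savez("top1.npz",**ds[0]);np.savez("scene1.npz",**ds[1])
side("pics/side2.png",ds,y0=-140,y1=60,xm=20)
```

```text
9.2833 L [   2.7 -173.3  126.6] F [ 1.   0.2 -0.2] T [-0.   -0.03  0.03] w 51.5
(array([-114. ,  -46.6]), array([-63.8, -50.6]), 39)
[31. 32. 32. 32. 33. 34. 34. 34.]
tab 128 [ -0.89408615 -74.24813401  61.93436013] [-12.5806806   11.89916545] [-81.66899453 -67.80906065] [43.74231607 70.22286329]
(array([-112.9,  -36.3]), array([-62.5, -50. ]), 24)
[21. 22. 25. 25. 25. 26. 26. 26.]
tab 104 [  1.12259571 -73.38173441  61.44009177] [-13.33072257  11.22537996] [-80.69917157 -66.5668082 ] [44.65844633 70.60906761]
```

View pics/side2.png

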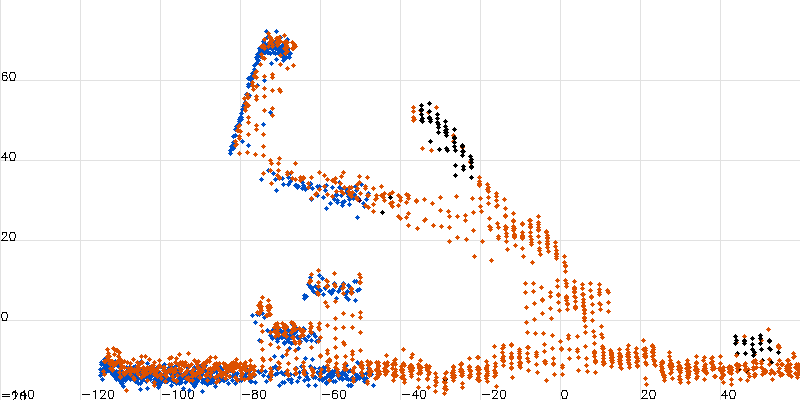

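Emit:
{"fn": "play_rows", "kwargs": {"travel": [[-0.03,0,0],[-0.03,0,0],[-0.025,0,0],[-0.013,0,0],[0,0,0.03],[0,0,0.012],[0,0,0],[0,0,0]], "rotation": [[0,0,0],[0,0,0],[0,0,0],[0,0,0],[0,0,0],[0,0,0],[0,0,0],[0,0,0]], "grip": [0.6,0.6,0.6,0.6,0.6,0.6,0.6,0.6]}}

```text
clock: 10.05
position: [548.7, -27.6, 191.0]
ee_rot: [0.778, -0.628, -0.001, 0.002]
contact_force: [0.1, -0.4, 1.4]
gripper_width: 51.2
```

Run:
```python
from h import *
st(); p=toL(arm.read_state()["position"]); print(arm.read_state()["ee_rot"])
for n in("top","scene"):
    d=get(n); L=toL(cloud(d)); D=L-p
    m=(abs(D[...,0])>20)&(abs(D[...,0])<60)&(abs(D[...,1])<20)&(D[...,2]<60)&(D[...,2]>0); q=D[m]; q=q[np.argsort(q[:,2])]; print(q[::max(1,len(q)//14)].round(0).tolist())
```

```text
10.05 L [ -0.8 -75.1  77. ] F [ 0.  -0.4  1.4] T [-0.05 -0.04 -0.02] w 51.2
[ 0.77830503 -0.62788316 -0.00122217  0.00158829]
[[-35.0, 6.0, 41.0], [-35.0, 7.0, 50.0]]
[[31.0, -9.0, 30.0], [32.0, -9.0, 34.0], [36.0, 3.0, 37.0], [38.0, 5.0, 39.0], [32.0, -8.0, 40.0], [37.0, 3.0, 41.0], [39.0, -2.0, 44.0], [33.0, -8.0, 45.0], [-24.0, 4.0, 46.0], [-23.0, 2.0, 47.0], [38.0, -1.0, 48.0], [38.0, 1.0, 48.0], [39.0, 5.0, 50.0], [39.0, 3.0, 53.0], [-23.0, 10.0, 54.0], [40.0, -4.0, 56.0]]
```

Emit:
{"fn": "play_rows", "kwargs": {"travel": [[0,0,0.02],[0,0,0.02],[0,0,0.012],[0,0,0.004],[0,0,0],[0,0,0],[0,0,0],[0,0,0],[0,0,0],[0,0,0],[0,0,0],[0,0,0]], "rotation": [[0,0,0],[0,0,0],[0,0,0],[0,0,0],[0,0,0],[0,0,0],[0,0,0],[0,0,0],[0,0,0],[0,0,0],[0,0,0],[0,0,0]], "grip": [0.6,0.6,0.6,0.6,0.6,0.5,0.4,0.3,0.2,0.2,0.2,0.2]}}

```text
clock: 11.15
position: [549.7, -28.1, 137.4]
ee_rot: [0.778, -0.628, 0.0, 0.0]
contact_force: [-2.6, -4.1, 4.5]
gripper_width: 24.2
```

```bash
cat >> h.py <<'E'
def kin(by,bz,L=70.):
    "bar (y,z) -> pin angle, t, a, tab centre (upper elbow)"
    from scipy.optimize import brentq
    f=lambda w: np.hypot(16*np.cos(w)-by,16*np.sin(w)-bz)-L
    b=np.arctan2(bz,by); w=brentq(f,b-np.pi,b) if False else None
    r=np.hypot(by,bz); c=(16**2+r*r-L*L)/(2*16*r); w=np.arctan2(bz,by)-np.arccos(np.clip(c,-1,1)) 
    w=w%(2*np.pi); pin=16*np.array([np.cos(w),np.sin(w)]); dr=(np.array([by,bz])-pin)/L
    a=np.arctan2(-dr[1],-dr[0]); up=np.array([-np.sin(a),np.cos(a)])
    return w+.25,a,np.array([by,bz])+7*dr+17.5*up
E
python3 - <<'E'
from h import *
st()
for b in [(-74,36),(-73,30),(-71,24),(-70,18),(-68.5,14),(-68.5,6),(-68.5,-1),(-65,-.5),(-63,0)]:
    t,a,tab=kin(*b); print(b,round(t,2),round(a,3),tab.round(1))
ds=[get("top"),get("scene")]
for d in ds:
    L=toL(cloud(d)); m=(abs(L[...,0])<6)&(L[...,1]<-18)&(L[...,1]>-50)&(L[...,2]>35)&(L[...,2]<60)&(d["image"].max(2)<70); print("grip",m.sum(),L[m].mean(0).round(1))
E
```

```text
11.15 L [  0.1 -75.7  23.4] F [-3.4 -3.4  4.5] T [-1.07  0.54  0.03] w 24.2
(-74, 36) 2.31 -0.318 [-75.2  54.8]
(-73, 30) 2.11 -0.211 [-76.2  48.6]
(-71, 24) 1.91 -0.116 [-75.9  42.2]
(-70, 18) 1.82 -0.029 [-76.5  35.7]
(-68.5, 14) 1.73 0.028 [-76.   31.3]
(-68.5, 6) 1.77 0.143 [-77.9  22.3]
(-68.5, -1) 1.86 0.245 [-79.5  14.3]
(-65, -0.5) 1.63 0.233 [-75.9  14.9]
(-63, 0) 1.48 0.217 [-73.6  15.6]
grip 60 [  0.3 -30.3  45.9]
grip 49 [  1.1 -29.   45.9]
```

```bash
cat >> h.py <<'E'
def rows(bars,off,th0=0.0,n=2,rot=True):
    "bars: bar waypoints; off=(y,z) TCP minus tab centre at tilt th0; prints tool rows (mm, rad)"
    B=[np.array(b,float) for b in bars]; pts=[B[0]]
    for p,q in zip(B,B[1:]): pts+=[p+(q-p)*(i+1)/n for i in range(n)]
    a0=None; prev=None; out=[]
    for b in pts:
        t,a,tab=kin(*b)
        if a0 is None: a0=a
        th=th0+((a-a0) if rot else 0); d=th-th0
        o=np.array([off[0]*np.cos(d)-off[1]*np.sin(d),off[0]*np.sin(d)+off[1]*np.cos(d)]); P=tab+o
        if prev is not None:
            D=P-prev[0]; ph=prev[1]
            # tool x=(-cos ph,-sin ph), tool z=(sin ph,-cos ph) in (y,z)
            out.append((round(-D[0]*np.cos(ph)-D[1]*np.sin(ph),1),round(D[0]*np.sin(ph)-D[1]*np.cos(ph),1),round(-(th-ph),3)))
        prev=(P,th)
    print("x,z mm, ry:",out,"TCP end",prev[0].round(1),"tilt",round(prev[1],3))
E
python3 - <<'E'
from h import *
rows([(-74,36),(-73,30),(-71,24),(-70,18),(-68.5,14)],(-.5,-31.4))
E
```

```text
x,z mm, ry: [(np.float64(-1.2), np.float64(3.1), np.float64(-0.056)), (np.float64(-1.0), np.float64(3.1), np.float64(-0.051)), (np.float64(-1.3), np.float64(3.2), np.float64(-0.049)), (np.float64(-1.1), np.float64(3.2), np.float64(-0.046)), (np.float64(-0.4), np.float64(3.1), np.float64(-0.044)), (np.float64(-0.3), np.float64(3.1), np.float64(-0.043)), (np.float64(-0.5), np.float64(2.2), np.float64(-0.028)), (np.float64(-0.4), np.float64(2.2), np.float64(-0.028))] TCP end [-65.8   1.6] tilt 0.345
```

Emit:
{"fn": "play_rows", "kwargs": {"travel": [[-0.0012,0,0.0031],[-0.001,0,0.0031],[-0.0013,0,0.0032],[-0.0011,0,0.0032],[-0.0004,0,0.0031],[-0.0003,0,0.0031],[-0.0005,0,0.0022],[-0.0004,0,0.0022],[0,0,0],[0,0,0]], "rotation": [[0,-0.056,0],[0,-0.051,0],[0,-0.049,0],[0,-0.046,0],[0,-0.044,0],[0,-0.043,0],[0,-0.028,0],[0,-0.028,0],[0,0,0],[0,0,0]], "grip": [0.2,0.2,0.2,0.2,0.2,0.2,0.2,0.2,0.2,0.2]}}

```text
clock: 12.08
position: [547.5, -18.6, 114.2]
ee_rot: [0.766, -0.619, -0.134, -0.107]
contact_force: [-2.1, -3.9, 2.9]
gripper_width: 24.4
```

Run:
```python
from h import *
st(); print((Rn.from_quat(arm.read_state()["ee_rot"]).as_matrix()[:,2]@LR.T).round(3))
ds=[get("top"),get("scene")]; print([edges(d) for d in ds])
for d in ds:
    L=toL(cloud(d)); m=(abs(L[...,0])<6)&(L[...,1]<10)&(L[...,1]>-50)&(L[...,2]>35)&(L[...,2]<70)&(d["image"].max(2)<70); print("grip",m.sum(),L[m].mean(0).round(1))
side("pics/side3.png",ds,y0=-140,y1=60,xm=16)
```

```text
12.0833 L [ -0.1 -66.    0.2] F [-2.9 -3.4  2.9] T [-1.3   0.45  0.25] w 24.4
[-0.     0.338 -0.941]
[(array([-96.5, -75.4]), None, 0), (array([-111.5,  -36.1]), array([-65.5, -50.1]), 25)]
grip 0 [nan nan nan]
grip 31 [ 2.6 -3.3 57.3]<stdin>:5: RuntimeWarning: Mean of empty slice.
  ret = um.true_divide(
```

View pics/side3.png

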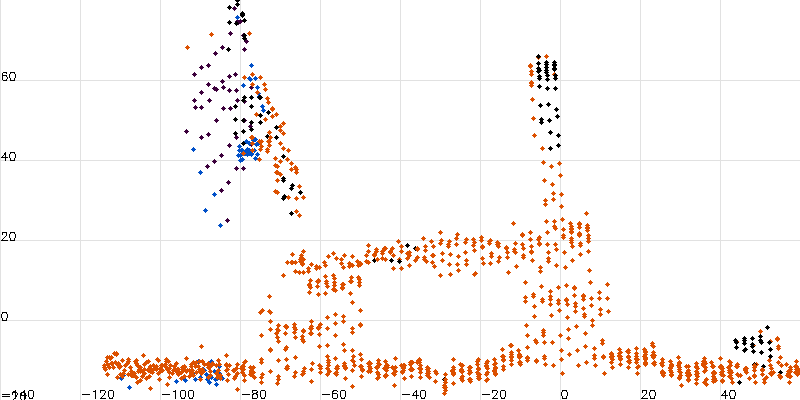

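Run:
```python
from h import *
rows([(-67,13),(-69,13)],(10.1,-29.7),.345)
rows([(-69,13),(-69,8),(-69,3),(-69,-1)],(10.1,-29.7),.345)
```

```text
x,z mm, ry: [(np.float64(0.9), np.float64(-0.3), np.float64(-0.002)), (np.float64(0.9), np.float64(-0.3), np.float64(-0.001))] TCP end [-66.5   0.5] tilt 0.349
x,z mm, ry: [(np.float64(0.4), np.float64(2.4), np.float64(-0.036)), (np.float64(0.5), np.float64(2.4), np.float64(-0.036)), (np.float64(0.6), np.float64(2.4), np.float64(-0.036)), (np.float64(0.6), np.float64(2.3), np.float64(-0.036)), (np.float64(0.6), np.float64(1.8), np.float64(-0.029)), (np.float64(0.6), np.float64(1.8), np.float64(-0.029))] TCP end [-64.2 -12.8] tilt 0.547
```

Emit:
{"fn": "play_rows", "kwargs": {"travel": [[0.0009,0,-0.0003],[0.0009,0,-0.0003],[0.0004,0,0.0024],[0.0005,0,0.0024],[0,0,0]], "rotation": [[0,-0.002,0],[0,-0.001,0],[0,-0.036,0],[0,-0.036,0],[0,0,0]], "grip": [0.2,0.2,0.2,0.2,0.2]}}

```text
clock: 12.6
position: [547.3, -18.3, 108.7]
ee_rot: [0.76, -0.615, -0.164, -0.131]
contact_force: [-2.2, 1.2, 0.6]
gripper_width: 24.6
```

```bash
cat >> h.py <<'E'
def look(save=None):
    st(); ds=[get("top"),get("scene")]
    d=ds[1]; L=toL(cloud(d)); m=(abs(L[...,0])<12)&(L[...,1]<45)&(L[...,1]>-50)&(L[...,2]>25)&(L[...,2]<70)&(L[...,1]*0+d["image"].max(2)<70)
    if m.sum()>4:
        p=L[m].mean(0); t=np.arctan2(p[2],p[1]); w=t-.25; pin=16*np.array([np.cos(w),np.sin(w)])
        r=(abs(L[...,0])<16)&(L[...,1]<-12)&(L[...,1]>-55)&(L[...,2]>9)&(L[...,2]<40); q=L[r]
        c=np.polyfit(q[:,1],q[:,2],1) if r.sum()>10 else [0,0]
        a=np.arctan(c[0]); print("t",round(t,3),"pin",pin.round(1),"rod slope a",round(a,3),"n",m.sum(),r.sum(),"bar~",(pin-70*np.array([np.cos(a),np.sin(a)])).round(1))
    if save: side(save,ds,xm=16)
    return ds
E
python3 - <<'E'
from h import *
look()
E
```

```text
12.6 L [ -0.2 -65.6  -5.3] F [-1.9  1.6  0.6] T [-0.27  0.51  0.21] w 24.6
t 1.636 pin [ 2.9 15.7] rod slope a 0.135 n 44 121 bar~ [-66.4   6.3]
```

Emit:
{"fn": "play_rows", "kwargs": {"travel": [[0.0006,0,0.0024],[0.0006,0,0.0023],[0,0,0]], "rotation": [[0,-0.036,0],[0,-0.036,0],[0,0,0]], "grip": [0.2,0.2,0.2]}}

```text
clock: 12.95
position: [547.2, -17.8, 104.2]
ee_rot: [0.754, -0.609, -0.19, -0.153]
contact_force: [-2.3, 1.6, 0.4]
gripper_width: 24.3
```

Run:
```python
from h import *
look()
```

```text
12.95 L [ -0.2 -65.1  -9.8] F [-1.9  2.1  0.4] T [-0.43  0.45  0.25] w 24.3
t 1.689 pin [ 2.1 15.9] rod slope a 0.14 n 43 103 bar~ [-67.2   6.1]
```

Emit:
{"fn": "play_rows", "kwargs": {"travel": [[0.0006,0,0.0018],[0.0006,0,0.0018],[0,0,0]], "rotation": [[0,-0.029,0],[0,-0.029,0],[0,0,0]], "grip": [0.2,0.2,0.2]}}

```text
clock: 13.3
position: [547.1, -16.2, 102.9]
ee_rot: [0.749, -0.603, -0.213, -0.172]
contact_force: [-5.6, 4.9, 8.3]
gripper_width: 24.5
```

Run:
```python
from h import *
look("pics/side4.png")
```

```text
13.3 L [  0.1 -63.6 -11.1] F [-4.4  6.   8.3] T [1.02 1.18 0.53] w 24.5
t 1.73 pin [ 1.4 15.9] rod slope a 0.162 n 44 80 bar~ [-67.6   4.6]
```

Emit:
{"fn": "play_rows", "kwargs": {"travel": [[-0.0008,0,-0.0013],[-0.0009,0,0.0005],[-0.0009,0,0.0005],[0,0,0]], "rotation": [[0,0,0],[0,0,0],[0,0,0],[0,0,0]], "grip": [0.2,0.2,0.2,0.2]}}

```text
clock: 13.73
position: [547.0, -16.0, 103.1]
ee_rot: [0.749, -0.604, -0.211, -0.17]
contact_force: [-3.1, -2.0, 2.4]
gripper_width: 24.1
```

Run:
```python
from h import *
look()
```

```text
13.7333 L [  0.1 -63.3 -10.9] F [-3.5 -1.3  2.4] T [-1.24  0.6   0.53] w 24.1
t 1.731 pin [ 1.4 15.9] rod slope a 0.147 n 46 91 bar~ [-67.8   5.7]
```

Emit:
{"fn": "play_rows", "kwargs": {"travel": [[-0.0009,0,0.0005],[-0.0009,0,0.0005],[0,0,0]], "rotation": [[0,0,0],[0,0,0],[0,0,0]], "grip": [0.2,0.2,0.2]}}

```text
clock: 14.08
position: [547.0, -15.1, 103.1]
ee_rot: [0.749, -0.605, -0.21, -0.17]
contact_force: [-3.2, -5.9, 2.6]
gripper_width: 24.7
```

Run:
```python
from h import *
look()
```

```text
14.0833 L [  0.2 -62.5 -10.9] F [-4.4 -5.1  2.6] T [-2.2   0.53  0.65] w 24.7
t 1.703 pin [ 1.9 15.9] rod slope a 0.158 n 41 80 bar~ [-67.2   4.9]
```

Emit:
{"fn": "play_rows", "kwargs": {"travel": [[-0.0009,0,0.0005],[-0.0009,0,0.0005],[0,0,0]], "rotation": [[0,0,0],[0,0,0],[0,0,0]], "grip": [0.2,0.2,0.2]}}

```text
clock: 14.43
position: [546.6, -13.6, 103.1]
ee_rot: [0.75, -0.605, -0.209, -0.17]
contact_force: [-3.1, -6.7, 3.0]
gripper_width: 24.7
```

Run:
```python
from h import *
look()
```

```text
14.4333 L [  0.2 -60.9 -10.9] F [-4.4 -5.9  3. ] T [-2.5   0.55  0.67] w 24.7
t 1.614 pin [ 3.3 15.7] rod slope a 0.121 n 38 81 bar~ [-66.2   7.2]
```

Emit:
{"fn": "play_rows", "kwargs": {"travel": [[-0.0009,0,0.0005],[-0.0009,0,0.0005],[0,0,0]], "rotation": [[0,0,0],[0,0,0],[0,0,0]], "grip": [0.2,0.2,0.2]}}

```text
clock: 14.78
position: [546.3, -11.9, 103.2]
ee_rot: [0.75, -0.605, -0.209, -0.169]
contact_force: [-2.4, -7.8, 2.8]
gripper_width: 24.4
```

Run:
```python
from h import *
look()
```

```text
14.7833 L [  0.2 -59.2 -10.8] F [-4.  -7.1  2.8] T [-2.8   0.52  0.73] w 24.4
t 1.517 pin [ 4.8 15.3] rod slope a 0.107 n 43 66 bar~ [-64.8   7.8]
```

Emit:
{"fn": "play_rows", "kwargs": {"travel": [[-0.0009,0,0.0005],[0,0,0]], "rotation": [[0,0,0],[0,0,0]], "grip": [0.2,0.2]}}

```text
clock: 15.05
position: [546.2, -11.5, 103.2]
ee_rot: [0.75, -0.605, -0.209, -0.169]
contact_force: [-3.6, -9.1, 3.2]
gripper_width: 24.6
```

Emit:
{"fn": "play_rows", "kwargs": {"travel": [[-0.0009,0,0.0005],[0,0,0]], "rotation": [[0,0,0],[0,0,0]], "grip": [0.2,0.2]}}

```text
clock: 15.22
position: [546.2, -11.4, 103.2]
ee_rot: [0.75, -0.605, -0.208, -0.169]
contact_force: [-3.0, -11.1, 3.1]
gripper_width: 24.3
```

Run:
```python
from h import *
look()
```

```text
15.2167 L [  0.2 -58.6 -10.8] F [ -5.2 -10.2   3.1] T [-3.73  0.49  0.88] w 24.3
t 1.485 pin [ 5.3 15.1] rod slope a 0.12 n 46 59 bar~ [-64.2   6.7]
```

Emit:
{"fn": "play_rows", "kwargs": {"travel": [[-0.0005,0,-0.0009],[-0.0005,0,-0.0009],[0,0,0]], "rotation": [[0,0,0],[0,0,0],[0,0,0]], "grip": [0.2,0.2,0.2]}}

```text
clock: 15.57
position: [546.0, -11.3, 103.8]
ee_rot: [0.749, -0.606, -0.208, -0.169]
contact_force: [-1.8, -10.0, -3.2]
gripper_width: 24.0
```

Run:
```python
from h import *
look()
```

```text
15.5667 L [  0.  -58.5 -10.2] F [-3.9 -9.3 -3.2] T [-4.39  0.06  0.65] w 24.0
t 1.479 pin [ 5.4 15.1] rod slope a 0.111 n 45 68 bar~ [-64.2   7.3]
```

Emit:
{"fn": "play_rows", "kwargs": {"travel": [[0.0012,0,0.0008],[0.0006,0,0],[0,0,0],[0,0,0],[0,0,0],[0,0,-0.01],[0,0,-0.02],[0,0,-0.03],[0,0,-0.03],[0,0,-0.03],[0,0,0],[0,0,0]], "rotation": [[0,0,0],[0,0,0],[0,0,0],[0,0,0],[0,0,0],[0,0,0],[0,0,0],[0,0,0],[0,0,0],[0,0,0],[0,0,0],[0,0,0]], "grip": [0.2,0.25,0.35,0.5,0.6,0.6,0.6,0.6,0.6,0.6,0.6,0.6]}}

```text
clock: 16.67
position: [560.1, -70.5, 208.2]
ee_rot: [0.749, -0.604, -0.209, -0.172]
contact_force: [-0.5, -0.2, -0.8]
gripper_width: 51.3
```

Run:
```python
from h import *
look("pics/side5.png"); print((Rn.from_quat(arm.read_state()["ee_rot"]).as_matrix()@np.eye(3)).round(3).tolist())
```

```text
16.6667 L [   1.3 -119.4   94.2] F [-0.5 -0.1 -0.8] T [-1.03 -0.19  0.02] w 51.3
t 1.48 pin [ 5.3 15.1] rod slope a 0.105 n 46 65 bar~ [-64.3   7.7]
[[0.18, -0.977, -0.111], [-0.833, -0.211, 0.512], [-0.523, 0.0, -0.852]]
```

View pics/side5.png

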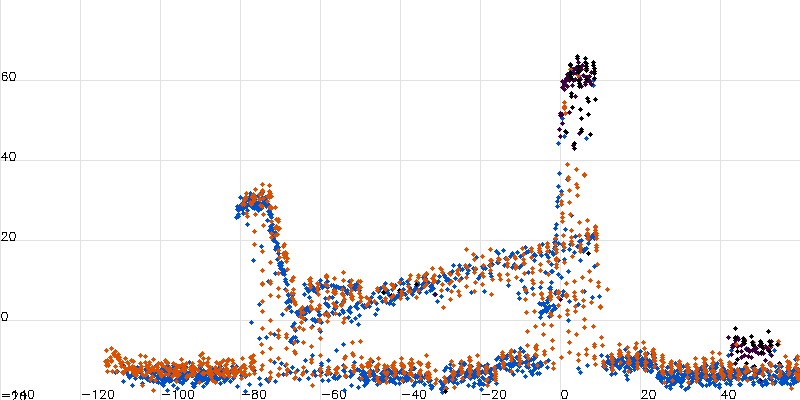

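Emit:
{"fn": "play_rows", "kwargs": {"travel": [[0,0,0],[0,0,0],[0,0,0],[0,0,0],[0,0,0],[-0.03,0,0],[-0.03,0,0],[-0.029,0,0],[0,0,0],[0,0,0]], "rotation": [[0,0.11,0],[0,0.11,0],[0,0.11,0],[0,0.11,0],[0,0.106,0],[0,0,0],[0,0,0],[0,0,0],[0,0,0],[0,0,0]], "grip": [0,0,0,0,0,0,0,0,0,0]}}

```text
clock: 17.6
position: [538.8, 19.0, 205.4]
ee_rot: [0.779, -0.626, -0.002, -0.0]
contact_force: [0.0, -0.4, -0.2]
gripper_width: 0.1
```

Run:
```python
from h import *
look(); print((LR@Rn.from_quat(arm.read_state()["ee_rot"]).as_matrix()).round(3).tolist())
```

```text
17.6 L [ -0.6 -27.4  91.4] F [-0.  -0.4 -0.2] T [-0.07  0.09 -0.01] w 0.1
t 1.482 pin [ 5.3 15.1] rod slope a 0.098 n 47 71 bar~ [-64.3   8.2]
[[0.001, -1.0, -0.002], [-1.0, -0.001, 0.004], [-0.004, 0.002, -1.0]]
```

Emit:
{"fn": "play_rows", "kwargs": {"travel": [[0,0,0.025],[0,0,0.025],[0,0,0.015],[0,0,0.004],[-0.005,0,0],[-0.004,0,0],[0,0,0]], "rotation": [[0,0,0],[0,0,0],[0,0,0],[0,0,0],[0,0,0],[0,0,0],[0,0,0]], "grip": [0,0,0,0,0,0,0]}}

```text
clock: 18.28
position: [538.8, 26.8, 138.6]
ee_rot: [0.778, -0.628, -0.001, -0.002]
contact_force: [0.8, 0.1, 0.8]
gripper_width: -0.2
```

Run:
```python
from h import *
look(); P=None
for t in np.arange(1.5,-.05,-.1):
    C=44*np.array([np.cos(t),np.sin(t)])+4*np.array([-np.sin(t),np.cos(t)])-[11,22]
    if P is not None: print(round(t,2),C.round(1),"tool x",round(-(C-P)[0],1),"z",round(-(C-P)[1],1))
    P=C
```

```text
18.2833 L [  1.1 -19.7  24.6] F [ 0.7 -0.1  0.8] T [-0.06  0.03  0.01] w -0.2
t 1.58 pin [ 3.8 15.5] rod slope a 0.119 n 61 70 bar~ [-65.7   7.2]
1.4 [-7.5 22. ] tool x -4.4 z 0.1
1.3 [-3.1 21.5] tool x -4.4 z 0.6
1.2 [ 1.2 20.5] tool x -4.3 z 1.0
1.1 [ 5.4 19. ] tool x -4.2 z 1.4
1.0 [ 9.4 17.2] tool x -4.0 z 1.8
0.9 [13.2 15. ] tool x -3.8 z 2.2
0.8 [16.8 12.4] tool x -3.6 z 2.6
0.7 [20.1  9.4] tool x -3.3 z 2.9
0.6 [23.1  6.1] tool x -3.0 z 3.3
0.5 [25.7  2.6] tool x -2.6 z 3.5
0.4 [28.  -1.2] tool x -2.3 z 3.8
0.3 [29.9 -5.2] tool x -1.9 z 4.0
0.2 [31.3 -9.3] tool x -1.5 z 4.2
0.1 [ 32.4 -13.6] tool x -1.1 z 4.3
-0.0 [ 33. -18.] tool x -0.6 z 4.4
```

Emit:
{"fn": "play_rows", "kwargs": {"travel": [[-0.004,0,0.0009],[-0.004,0,0.0009],[-0.0042,0,0.0008],[-0.0044,0,0.0006],[-0.0043,0,0.001],[-0.0042,0,0.0014],[-0.004,0,0.0018],[0,0,0]], "rotation": [[0,0,0],[0,0,0],[0,0,0],[0,0,0],[0,0,0],[0,0,0],[0,0,0],[0,0,0]], "grip": [0,0,0,0,0,0,0,0]}}

```text
clock: 19.05
position: [531.8, 55.6, 130.0]
ee_rot: [0.778, -0.628, -0.002, -0.001]
contact_force: [-0.0, -0.3, 0.2]
gripper_width: 0.2
```

```bash
cat >> h.py <<'E'
def lev(d,ymin):
    "lever points outward of y=ymin, above housing"
    L=toL(cloud(d)); m=(abs(L[...,0])<9)&(L[...,1]>ymin)&(L[...,1]<68)&(L[...,2]>1)&(L[...,2]<62); q=L[m]
    if len(q)>5:
        i=np.argsort(np.hypot(q[:,1],q[:,2]))[-15:]; p=q[i].mean(0); print("lever end pts",len(q),p.round(1),"t",np.arctan2(p[2],p[1]).round(2))
E
python3 - <<'E'
from h import *
st(); y=toL(arm.read_state()["position"])[1]
for n in("top","scene"): lev(get(n),y+14)
E
```

```text
19.05 L [ 0.2  9.9 16. ] F [-0.1 -0.2  0.2] T [-0.21 -0.1   0.01] w 0.2
lever end pts 27 [-0.  31.2 55.7] t 1.06
```

Emit:
{"fn": "play_rows", "kwargs": {"travel": [[-0.0038,0,0.0022],[-0.0036,0,0.0026],[-0.0033,0,0.0029],[-0.003,0,0.0033],[-0.0026,0,0.0035],[0,0,0]], "rotation": [[0,0,0],[0,0,0],[0,0,0],[0,0,0],[0,0,0],[0,0,0]], "grip": [0,0,0,0,0,0]}}

```text
clock: 19.65
position: [528.1, 71.5, 114.8]
ee_rot: [0.778, -0.628, -0.002, -0.001]
contact_force: [1.6, -0.7, 0.8]
gripper_width: -0.1
```

Run:
```python
from h import *
st(); y=toL(arm.read_state()["position"])[1]
for n in("top","scene"): d=get(n); lev(d,y+14); print(edges(d))
```

```text
19.65 L [ 0.  26.2  0.8] F [ 1.5 -1.   0.8] T [-0.01 -0.09  0.02] w -0.1
(array([-113.9,  -35.9]), array([-64.8, -50.5]), 52)
lever end pts 41 [-0.3 52.4 34.7] t 0.58
(array([-112.8,  -36.2]), array([-64. , -34.2]), 41)
```

Emit:
{"fn": "play_rows", "kwargs": {"travel": [[-0.0023,0,0.0038],[-0.0019,0,0.004],[-0.0015,0,0.0042],[-0.0011,0,0.0043],[-0.0006,0,0.003],[0,0,0]], "rotation": [[0,0,0],[0,0,0],[0,0,0],[0,0,0],[0,0,0],[0,0,0]], "grip": [0,0,0,0,0,0]}}

```text
clock: 20.25
position: [526.1, 78.0, 95.2]
ee_rot: [0.778, -0.628, -0.002, -0.001]
contact_force: [0.2, -0.5, -0.8]
gripper_width: -0.0
```

Run:
```python
from h import *
st()
```

```text
20.25 L [ -0.5  33.  -18.8] F [ 0.1 -0.5 -0.8] T [-0.   -0.01  0.02] w -0.0
```

Emit:
{"fn": "play_rows", "kwargs": {"travel": [[0,0,0.001],[0,0,0.001],[0,0,0]], "rotation": [[0,0,0],[0,0,0],[0,0,0]], "grip": [0,0,0]}}

```text
clock: 20.5
position: [526.8, 78.1, 94.5]
ee_rot: [0.778, -0.628, -0.001, -0.001]
contact_force: [-0.6, 0.8, 0.8]
gripper_width: -0.1
```

Emit:
{"fn": "play_rows", "kwargs": {"travel": [[0,0,0.001],[0,0,0]], "rotation": [[0,0,0],[0,0,0]], "grip": [0,0]}}

```text
clock: 20.67
position: [527.0, 78.2, 94.4]
ee_rot: [0.778, -0.628, -0.001, -0.002]
contact_force: [-1.5, -0.1, 5.5]
gripper_width: -0.1
```

Emit:
{"fn": "play_rows", "kwargs": {"travel": [[0,0,0.001],[0,0,0]], "rotation": [[0,0,0],[0,0,0]], "grip": [0,0]}}

```text
clock: 20.83
position: [527.0, 78.2, 94.3]
ee_rot: [0.778, -0.628, -0.001, -0.002]
contact_force: [-4.8, 0.6, 11.6]
gripper_width: -0.1
```

Emit:
{"fn": "play_rows", "kwargs": {"travel": [[0,0,-0.01],[0,0,-0.03],[0,0,-0.04],[0.02,0,-0.04],[0.04,0,-0.04],[0.04,0,-0.04],[0.04,0,0],[0.04,0,0],[0.04,0,0],[0.04,0,0],[0,0,0],[0,0,0]], "rotation": [[0,0,0],[0,0,0],[0,0,0],[0,0,0],[0,0,0],[0,0,0],[0,0,0],[0,0,0],[0,0,0],[0,0,0],[0,0,0],[0,0,0]], "grip": [0,0,0,0,0,0,0,0,0,0,0,0]}}

```text
clock: 21.83
position: [576.9, -156.9, 267.0]
ee_rot: [0.777, -0.63, -0.002, -0.001]
contact_force: [0.9, 0.3, -0.8]
gripper_width: 0.3
```

Run:
```python
from h import *
st(); ds=[get("top"),get("scene")]
for d in ds:
    print(edges(d)); L=toL(cloud(d))
    m=(abs(L[...,0])<12)&(L[...,1]>25)&(L[...,1]<66)&(L[...,2]>-9)&(L[...,2]<70); print("lever",m.sum(),L[m].mean(0).round(1),L[m].max(0).round(1))
    m=(abs(L[...,0])<16)&(L[...,1]>-95)&(L[...,1]<-62)&(L[...,2]>12)&(L[...,2]<75); print("tab",m.sum(),L[m].mean(0).round(1),L[m].max(0).round(1))
side("pics/side6.png",ds,xm=16)
a=cv2.resize(ds[0]["image"][150:260,250:400],None,fx=4,fy=4,interpolation=cv2.INTER_CUBIC)
b=cv2.imread("pics/side6.png"); b=cv2.resize(b,(600,300)); a=cv2.resize(a,(409,300))
cv2.imwrite("pics/fin.png",np.vstack([b,cv2.copyMakeBorder(a,0,0,0,191,cv2.BORDER_CONSTANT)]))
```

```text
21.8333 L [  -0.5 -207.4  153. ] F [ 0.9  0.1 -0.8] T [ 0.    0.03 -0.01] w 0.3Traceback (most recent call last):
  File "<stdin>", line 4, in <module>
  File "h.py", line 44, in edges
    return np.percentile(y,[1,99]).round(1), np.percentile(q,[3,97]).round(1) if len(q) else None, len(q)
           ~~~~~~~~~~~~~^^^^^^^^^^
    return _quantile_unchecked(
        a, q, axis, out, overwrite_input, method, keepdims, weights)
    return _ureduce(a,
                    func=_quantile_ureduce_func,
    ...<5 lines>...
                    overwrite_input=overwrite_input,
                    method=method)
    r = func(a, **kwargs)
    result = _quantile(arr,
                       quantiles=q,
    ...<2 lines>...
                       out=out,
                       weights=wgt)
    slices_having_nans = np.isnan(arr[-1, ...])
                                  ~~~^^^^^^^^^
IndexError: index -1 is out of bounds for axis 0 with size 0
```

Run:
```python
from h import *
d=get("scene"); L=toL(cloud(d)); print(edges(d))
m=(abs(L[...,0])<12)&(L[...,1]>25)&(L[...,1]<66)&(L[...,2]>-9)&(L[...,2]<70); print("lever",m.sum(),L[m].mean(0).round(1),L[m].max(0).round(1))
m=(abs(L[...,0])<16)&(L[...,1]>-95)&(L[...,1]<-62)&(L[...,2]>12)&(L[...,2]<75); print("tab",m.sum(),L[m].mean(0).round(1),L[m].max(0).round(1))
side("pics/side6.png",[get("top"),d],xm=16)
a=cv2.resize(d["image"][145:250,250:400],(571,400),interpolation=cv2.INTER_CUBIC)
b=cv2.resize(cv2.imread("pics/side6.png"),(571,190))
cv2.imwrite("pics/fin.png",np.vstack([b,a]))
```

```text
(array([-112.8,  -36. ]), array([-74.8, -50.1]), 34)
lever 145 [-1.  45.   3.7] [11.4 62.1  8.2]
tab 65 [  1.7 -67.1  30.4] [ 11.8 -62.8  38.5]
```

View pics/fin.png

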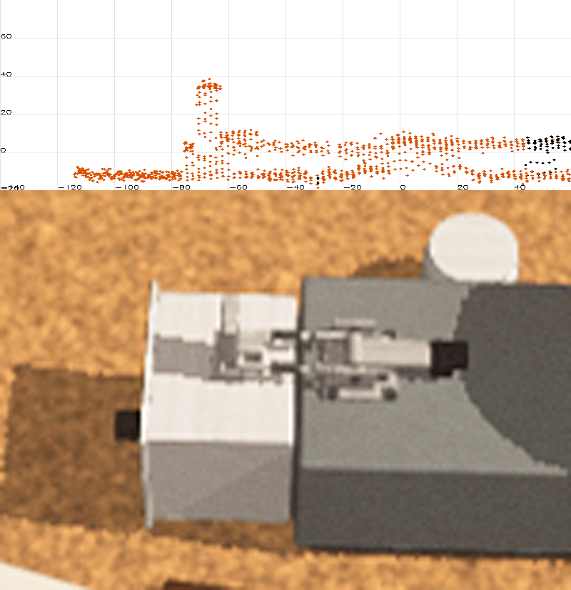

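```bash
python3 -c "
from h import *
st(); print(workorder.job_done())"
```

```text
22.0333 L [ 2.000e-01 -2.042e+02  1.539e+02] F [-0.2 -0.3  0.7] T [ 0.   -0.04  0.02] w -0.2
the job is handed in; nothing more can be done
None
```

The drawer is shut and latched, and I handed the job in at 22 s with the arm clear of everything.

- **Drawer:** I pushed it home at about 6 N. At the stop I added two small presses, up to 11 N, and it did not move further.
- **Loop:** I lowered it by its tab until the bar touched the slot floor, then drew it about 5 mm towards the wheel, where it stopped against the post. A small lift test was resisted, which showed it had caught under the lip.
- **Lever:** It went past its toggle point with only about 1 N of push. A last press of 11.6 N confirmed it was on its stop.

The final scene picture shows the lever flat along +y, with its end at about y = 62 mm. The loop lies level under the keeper lip and the drawer is home. The top camera's view was blocked by the arm at that point, so these last checks come from one camera only.

**First drawer push:** the shut fingertips end about 22 mm short of the reported TCP. My first push therefore slid onto the drawer top with about 6 N of force. I saw this in the picture, backed off and allowed for it from then on; the drawer had not moved. I did not specifically check the bystanders at the end, but the arm did not work near them.

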